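Face up the figure row

ROBOT

A 6-joint arm with a two-finger parallel gripper is mounted at the origin on the work surface. World frame = base frame: x ahead of the robot, y to its left, z up, the work surface at z = 0. Lengths are in m, angles in rad, forces in N, time in s.
With the tool pointing down it reaches from about 0.35 to 0.925 m from the base axis. Payload 6.4 kg.
Tool frame: the origin (TCP) lies between the finger pads; the fingertips stand 22 mm ahead of it and the grasp point (between the pads) lies 3 mm ahead of it; y points along the fingers, x is the direction in which the jaws open and shut, and the axes are right-handed (so a half turn about y gives the same grasp; the last joint's range is limited). The gripper opens to 85 mm and grips with 20 to 120 N. Pads are 22 mm wide; open, the fingers measure 114 mm over their backs; the gripper's body (76 mm by 85 mm) begins 54 mm behind the grasp point. The pads swing forward as they close: fully open they stand 13 mm farther back than shut.
Start: joints at [-1.365, 0.245, 1.558, -0, 1.339, -0.174], TCP at [0.241, -0.604, 0.253] pointing down, gripper open.
Joint ranges: [-3.13, 3.13], [-1.02, 2.26], [0.13, 2.54], [-0.95, 4.09], [0.21, 2.88], [-2.74, 2.74]. Speed limits (rad/s): [2.57, 2.57, 3.14, 3.14, 3.14, 3.14].

INTERFACE

Orientations are given as a unit quaternion [w, x, y, z].
In Python, from cell import bot, optics, job gives the robot as it stands.
- The arm moves only by the shell command python3 -m pendant 'ROWS' [FORCE]. ROWS is JSON, one flat list of numbers, 7 for each row, row after row: the turn, a rotation vector about the tool's x, y, z in degrees, then the shift along the tool's x, y, z in mm, then the closure, from 0 (fully open) to 1 (shut). A call has exactly 10 rows; each row is the pose to reach, as a shift and turn from the pose commanded when the call began, along the tool's axes at that moment; what a row does not reach only later rows make up. A row lasts 1/8 s, in which the tool goes at most 62.5 mm and 10.7 degrees, less where a joint would pass 70% of its speed; a pose out of reach is approached as far as the arm can. A call with a gripper value outside its range is refused whole. The fingers move at their own pace and stop on an object; FORCE is the grip in N (left out, the last holds). Time passes only in rows, so rows that repeat a pose let the fingers close, or fill a call up. It gives the time, the measured TCP pose, the force and the opening at its end, in the units of the state.
- bot.state(): the state, without advancing time (a new reading comes with each control period).
- optics.snapshot(name): name is "side" or "top"; returns a dict with "image" (420x560x3 uint8, blue, green, red), "range_z" (420x560 float32, m along the optical axis (not along the pixel's ray), 0 where there is no reading), "camera_matrix" (3x3 intrinsics, pixels), "rvec" (rotation vector, rad) and "tvec" (3), from world to camera coordinates, as OpenCV has them. Camera axes: x right, y down, z forward; pixel columns grow to the right and rows downward; lengths in m; the calibration is good to about 2 mm. A picture is of the moment at which its call begins.
- job.hand_in(): hands the job in, once; it reports no verdict.
The state is a dict: "clock": time; "joint_pos": joint angles; "joint_vel": joint speeds; "effort": joint torques, N m; "eef_pos": TCP position; "eef_rot": TCP orientation; "contact_force": force on the tool from outside, world axes, zero at the start; "torque": the same for the moment, N m; "grip_width": finger opening in m.
Only numpy, scipy, OpenCV 4.12 (cv2) and the standard library are available. Lean on these libraries where they do the work, as an engineer would, in place of code of your own. Each camera call takes 0.05 s, during which the arm holds its last target.

TASK

On the shop counter two plaster figures, the elephant and the tortoise, stand forward of the row. With your fingertips gently push each of them back along the counter into one of the two empty bays of the rack, until its plinth stands square with its back edge against the rail. Do not grip, lift or tip them, and leave the owl, the pyramid and the vase where they stand.

Things in the scene. Friction and masses are not known exactly. Their poses are not given: they have to be found in the camera images.
- rack: fixed steel rack: rail 446 x 6 mm, 32 mm high, with five fins (4 mm thick, 22 high) standing out 45 mm towards the robot, 110 mm apart: four bays 106 mm wide, the counter is their floor. Origin: rail's front face (figures rest on it), mid-length, counter level; x through the rail away from the robot, y left along it. Fins at y = -220, -110, 0, 110, 220 mm. Place and yaw vary
- bay_right (a point): an empty bay: middle of its stretch of the rail's front face, at counter level (y = -55 mm on the rack; second bay from the right). Axes as the rack's
- bay_left (a point): an empty bay: middle of its stretch of the rail's front face, at counter level (y = +165 mm on the rack; leftmost bay). Axes as the rack's
- elephant: loose white plaster elephant, 66 mm tall in all, about 0.28 kg, on a square plinth 70 x 70 mm and 26 mm high. Origin: centre of its underside; x points out of its back (to the rail), the animal faces -x; nothing overhangs the plinth. Starts forward of an empty bay, up to 20 mm off its middle, turned up to 0.25 rad. Slides when pushed low on the plinth
- elephant_back (a point): middle of the lower edge of the elephant plinth's back face (35 mm along its x from the origin)
- tortoise: loose white plaster tortoise with a domed shell, 53 mm tall in all, about 0.28 kg, on a square plinth 70 x 70 mm and 26 mm high. Origin: centre of its underside; x points out of its back (to the rail), the animal faces -x; nothing overhangs the plinth. It stands forward of the other empty bay, likewise out of place and turned
- tortoise_back (a point): middle of the lower edge of the tortoise plinth's back face (35 mm along its x from the origin)
- owl: bystander: white plaster owl, 76 mm tall, on the same plinth, already in place against the rail in the rightmost bay or the third from the right. Origin: centre of its underside
- pyramid: bystander: white plaster stepped pyramid, 71 mm tall, on the same plinth, already in place against the rail in the other of those two bays. Origin: centre of its underside
- vase: bystander: small loose white vase, 42 mm across, 85 mm tall, standing in front of the third bay from the right, between the two forward figures. Origin: centre of its underside
Not all that is in view belongs to the job. What is shaped like the tortoise but brown or red is not meant.

How it is judged:
By the outcome, as a careful person would: the job done as asked, in the order asked, and still so for the second after the job is handed in, with the robot touching nothing.
It also fails if it takes over 51 s, if anything falls off the work surface, if the arm or the gripper's body presses on something with over 40 N, if the wrist force passes 120 N, or if a joint passes its speed limit or range.

## Working session

There is one attempt and no reset: what is moved stays moved. The work goes in short steps, Python scripts to look and compute and a shell command to move; the robot and the scene stay as the last step left them, time stands still between calls to the robot, and variables do not carry over. Pictures are saved under pics/ and viewed, and the job is handed in when it is done.

```bash
ls; mkdir -p pics
python3 - <<'E'
from cell import bot,optics,job
import cv2,numpy as np
print(bot.state())
for n in("top","side"):
    s=optics.snapshot(n); cv2.imwrite(f"pics/{n}0.png",s["image"]); np.savez(f"/tmp/{n}0.npz",**s)
    R=cv2.Rodrigues(np.array(s["rvec"]))[0]; print(n,(-R.T@np.array(s["tvec"]).reshape(3)),s["camera_matrix"],R)
E
```

```text
pics
{'clock': 0.0, 'joint_pos': array([-1.36512317e+00,  2.45824439e-01,  1.55900374e+00, -2.59835808e-05,
        1.33872259e+00, -1.74105280e-01]), 'joint_vel': array([ 3.40441827e-04, -1.00101690e-03,  2.76279325e-05, -6.32784845e-04,
       -6.41421616e-04,  1.73388518e-03]), 'effort': array([-5.18034426e-05, -4.29507709e+01, -3.26131010e+01, -1.69011678e-04,
        5.28155637e-03,  4.31173470e-07]), 'eef_pos': array([ 0.24085402, -0.60317238,  0.25217918]), 'eef_rot': array([ 0.58586386, -0.58491321,  0.39713899, -0.39613216]), 'contact_force': array([-0.02303354,  0.63633882,  0.61168143]), 'torque': array([0.03377829, 0.02523618, 0.00273977]), 'grip_width': 0.08489006944279358}
top [ 0.41915795 -0.0289058   0.83288456] [[441.51458976   0.         283.54731795]
 [  0.         441.51458976 217.22644416]
 [  0.           0.           1.        ]] [[-1.98236495e-02 -9.99803108e-01 -8.76435189e-04]
 [-9.84410522e-01  1.96716680e-02 -1.74782576e-01]
 [ 1.74765403e-01 -2.60205650e-03 -9.84606664e-01]]
side [ 0.41522761 -0.5434914   0.53256377] [[453.76577453   0.         287.54359689]
 [  0.         453.76577453 210.53714737]
 [  0.           0.           1.        ]] [[ 0.96318555 -0.2688352   0.00110935]
 [-0.17835014 -0.64207153 -0.74561075]
 [ 0.2011587   0.71796364 -0.66638081]]
```

View pics/top0.png

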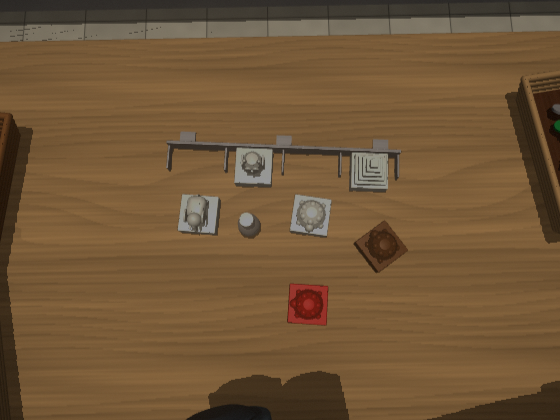

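View pics/side0.png

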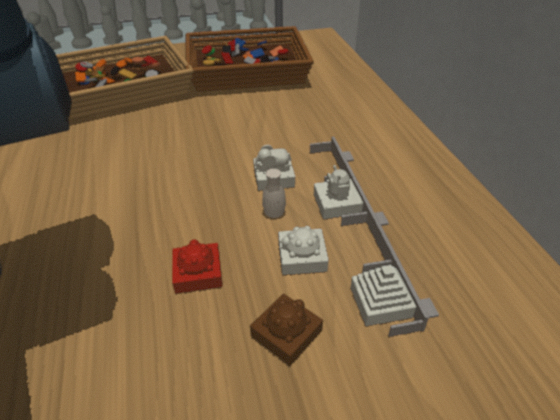

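```bash
cat > h.py <<'E'
import cv2,numpy as np
from cell import bot,optics,job
def cloud(s):
    K=s["camera_matrix"];R=cv2.Rodrigues(np.array(s["rvec"]))[0];t=np.array(s["tvec"]).reshape(3)
    v,u=np.mgrid[:420,:560]; z=s["range_z"]
    P=np.stack([(u-K[0,2])/K[0,0]*z,(v-K[1,2])/K[1,1]*z,z],-1)
    return (P-t)@R
def blobs(s,zlo=.014,zhi=.1):
    W=cloud(s);im=s["image"].astype(int)
    sat=im.max(-1)-im.min(-1)
    m=(s["range_z"]>0)&(W[...,2]>zlo)&(W[...,2]<zhi)&(W[...,0]>.3)&(W[...,0]<.8)&(abs(W[...,1])<.4)
    m&=(sat<45)
    return W,m
E
python3 - <<'E'
from h import *
for n in("top","side"):
    s=dict(np.load(f"/tmp/{n}0.npz"))
    W,m=blobs(s)
    k,l,st,c=cv2.connectedComponentsWithStats(m.astype(np.uint8))
    print(n,"table z",np.median(W[300:330,200:260,2]))
    for i in range(1,k):
        if st[i,4]<150: continue
        P=W[l==i]; r=cv2.minAreaRect(P[:,:2].astype(np.float32)*1000)
        print(st[i],c[i].round(),"rect",np.round(r[0],1),np.round(r[1],1),round(r[2],1),"z",P[:,2].min().round(3),P[:,2].max().round(3))
s=cv2.imread("pics/top0.png")[120:280,150:420]
cv2.imwrite("pics/crop0.png",cv2.resize(s,None,fx=2.9,fy=2.9,interpolation=cv2.INTER_CUBIC))
E
```

```text
top table z 0.00013222682657729946
[ 166  141  235   50 4325] [300. 162.] rect [662.6 -30.3] [444.6  78.2] 86.4 z 0.014 0.078
[ 178  194   42   41 1437] [198. 214.] rect [572.9 128.2] [70.2 70.4] 84.1 z 0.014 0.07
[ 290  195   42   42 1407] [310. 215.] rect [566.2 -81. ] [69.8 70.6] 80.3 z 0.015 0.056
[238 213  22  24 420] [248. 224.] rect [546.   32.1] [32.3 40.5] 24.0 z 0.019 0.089
[365 229  34  35 397] [380. 245.] rect [ 509.  -207.8] [60.3 55.1] 41.2 z 0.024 0.053
side table z 0.0006845113104207034
[ 310  137  119  194 5941] [370. 250.] rect [664.9 -30.7] [447.7  77.5] 86.3 z 0.014 0.077
[ 253  145   42   69 1884] [273. 176.] rect [571.   86.7] [152.   69.6] 84.1 z 0.014 0.087
[ 278  226   51   44 1791] [302. 248.] rect [568.1 -81.8] [72.3 70.2] 80.2 z 0.014 0.055
[251 323  71  38 332] [286. 343.] rect [ 502.5 -234.4] [46.6 93.1] 79.7 z 0.014 0.027
```

View pics/crop0.png

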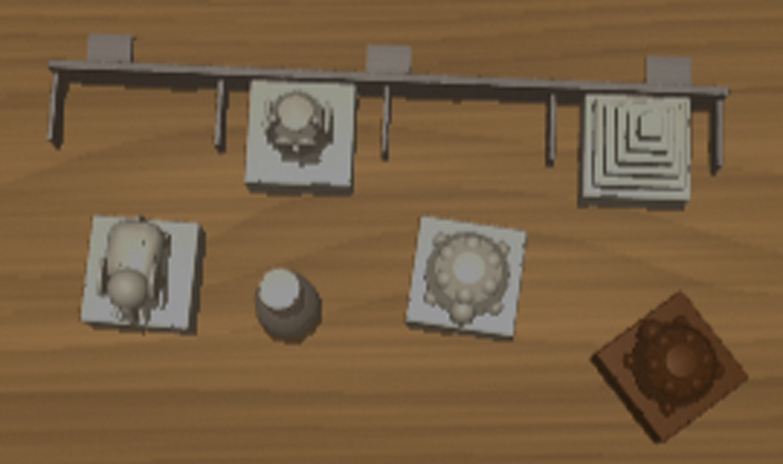

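White tortoise (311,215) is the one meant. The brown (381,246) and red (308,304) ones are decoys. The elephant is at (198,214) and the vase at (248,224). Next I'll fit the rack frame.

```bash
cat >> h.py <<'E'
def rack(W,m):
    # rail top: z .028-.036 near the back line
    q=(W[...,2]>.029)&(W[...,2]<.036)&(W[...,0]>.64)&(W[...,0]<.72)&(abs(W[...,1]+.03)<.25)
    k,l,st,c=cv2.connectedComponentsWithStats(q.astype(np.uint8),connectivity=8)
    P=W[q][:,:2]
    import warnings
    # robust line
    for _ in range(6):
        a,b=np.polyfit(P[:,1],P[:,0],1); r=P[:,0]-a*P[:,1]-b; P=P[abs(r)<max(.0045,1.5*r.std())]
    return a,b,P,r
E
python3 - <<'E'
from h import *
from scipy.spatial.transform import Rotation as Ro
for n in("top","side"):
    s=dict(np.load(f"/tmp/{n}0.npz"));W,m=blobs(s)
    a,b,P,r=rack(W,m);yaw=-np.arctan(a)
    ex=np.array([np.cos(yaw),np.sin(yaw)]);ey=np.array([-ex[1],ex[0]])
    x=P@ex;y=P@ey
    print(n,"yaw",yaw,np.degrees(yaw),"n",len(P),"x pct",np.percentile(x,[2,10,50,90,98]).round(4),"y",np.percentile(y,[0,.5,99.5,100]).round(4))
    # fins
    f=(W[...,2]>.012)&(W[...,2]<.025); Q=W[f][:,:2]; fx=Q@ex-np.median(x); fy=Q@ey
    g=(fx>-.047)&(fx<-.012); h,e=np.histogram(fy[g],bins=np.arange(-.3,.25,.004)); 
    print([(round(e[i]+.002,3),h[i]) for i in range(len(h)) if h[i]>5])
    o=np.median(x)
    for nm,u,yy in(("el",(.5729,.1282),0),("to",(.5662,-.081),0)):
        u=np.array(u);print(nm,"from rail top centre:",(u@ex-o).round(4),"y",(u@ey).round(4))
st=bot.state();q=st["eef_rot"];R=Ro.from_quat(q,scalar_first=True).as_matrix();print(R.round(3))
E
```

```text
top yaw -0.06227095162689967 -3.5678627144846584 n 793 x pct [0.6951 0.6957 0.698  0.7007 0.7015] y [-0.2113 -0.209   0.2313  0.2332]
[(np.float64(-0.21), np.int64(20)), (np.float64(-0.206), np.int64(34)), (np.float64(-0.186), np.int64(6)), (np.float64(-0.122), np.int64(9)), (np.float64(-0.118), np.int64(24)), (np.float64(-0.102), np.int64(10)), (np.float64(-0.098), np.int64(36)), (np.float64(0.01), np.int64(32)), (np.float64(0.014), np.int64(6)), (np.float64(0.03), np.int64(8)), (np.float64(0.042), np.int64(7)), (np.float64(0.094), np.int64(10)), (np.float64(0.098), np.int64(8)), (np.float64(0.118), np.int64(26)), (np.float64(0.122), np.int64(25)), (np.float64(0.23), np.int64(53)), (np.float64(0.234), np.int64(8))]
el from rail top centre: -0.1342 y 0.1636
to from rail top centre: -0.1279 y -0.0456
side yaw -0.06477646296303914 -3.711417939567634 n 844 x pct [0.6973 0.6978 0.6999 0.7028 0.7037] y [-0.2109 -0.21    0.2278  0.2332]
[(np.float64(-0.21), np.int64(130)), (np.float64(-0.206), np.int64(40)), (np.float64(-0.19), np.int64(26)), (np.float64(-0.186), np.int64(118)), (np.float64(-0.102), np.int64(27)), (np.float64(-0.098), np.int64(109)), (np.float64(0.01), np.int64(103)), (np.float64(0.014), np.int64(21)), (np.float64(0.03), np.int64(22)), (np.float64(0.034), np.int64(90)), (np.float64(0.122), np.int64(12)), (np.float64(0.23), np.int64(68)), (np.float64(0.234), np.int64(17))]
el from rail top centre: -0.1365 y 0.165
to from rail top centre: -0.1297 y -0.0442
[[ 0.371 -0.     0.929]
 [-0.929  0.002  0.371]
 [-0.002 -1.     0.   ]]
```

```bash
python3 -m pendant '[0,2,0,-20,0,17,0.65, 0,5,0,-60,0,51,0.65, 0,8,0,-100,0,85,0.65, 0,11,0,-145,0,123,0.65, 0,14,0,-190,0,161,0.65, 0,17,0,-235,0,200,0.65, 0,20,0,-280,0,238,0.65, 0,22,0,-325,0,276,0.65, 0,24,0,-360,0,306,0.65, 0,25.4,0,-380,0,323,0.65]' 30
cat >> h.py <<'E'
from scipy.spatial.transform import Rotation as Ro
YAW=-0.0630; EX=np.array([np.cos(YAW),np.sin(YAW)]);EY=np.array([-EX[1],EX[0]])
O=.695*EX+.011*EY
def to_rack(p): d=np.asarray(p)[...,:2]-O; return np.stack([d@EX,d@EY],-1)
def go(xr,yr,z):
    st=bot.state();R=Ro.from_quat(st["eef_rot"],scalar_first=True).as_matrix()
    p=np.append(O+xr*EX+yr*EY,z); d=R.T@(p-st["eef_pos"])*1000
    Rt=np.array([-np.append(EY,0),[0,0,-1],np.append(EX,0)]).T
    rv=np.degrees(Ro.from_matrix(R.T@Rt).as_rotvec())
    print("t",round(st["clock"],2),"rack tcp",to_rack(st["eef_pos"]).round(4),"z",st["eef_pos"][2].round(4),"shift",d.round(1),"turn",rv.round(2),"F",np.round(st["contact_force"],1),"grip",round(st["grip_width"],4))
E
python3 -c "
from h import *
go(-.215,.1526,.2);print(to_rack([.546,.0321]))"
```

```text
clock: 1.35
eef_pos: [0.4002, -0.1289, 0.253]
eef_rot: [0.484, -0.484, 0.515, -0.515]
contact_force: [-0.0, 0.1, 0.1]
grip_width: 0.0297
t 1.35 rack tcp [-0.2875 -0.1144] z 0.253 shift [-266.9   53.    72.7] turn [ 0.01  0.04 -0.02] F [-0.   0.1  0.1] grip 0.0297
[-0.15210414  0.05541157]
```

```bash
python3 -m pendant '[0,0,0,-45,0,12,0.65, 0,0,0,-100,0,27,0.65, 0,0,0,-155,0,42,0.65, 0,0,0,-210,0,57,0.65, 0,0,0,-250,10,68,0.65, 0,0,0,-267,50,73,0.65, 0,0,0,-267,100,73,0.65, 0,0,0,-267,150,73,0.65, 0,0,0,-267,190,73,0.65, 0,0,0,-267,210,73,0.65]'
python3 - <<'E'
from h import *
go(-.19,.1526,.030)
for n in("top","side"):
    s=optics.snapshot(n); cv2.imwrite(f"pics/{n}1.png",s["image"])
a=[cv2.imread(f"pics/{n}1.png") for n in("top","side")]
cv2.imwrite("pics/p1.png",np.hstack([cv2.resize(a[0][110:290,110:350],(390,292)),cv2.resize(a[1][80:330,180:460],(390,292))]))
E
```

```text
clock: 2.6
eef_pos: [0.4878, 0.1307, 0.0404]
eef_rot: [0.483, -0.485, 0.517, -0.514]
contact_force: [0.3, 1.5, 0.7]
grip_width: 0.0298
t 2.6 rack tcp [-0.2164  0.1502] z 0.0404 shift [-2.4 10.2 26.5] turn [ 0.28 -0.03  0.03] F [0.3 1.5 0.7] grip 0.0298
```

View pics/p1.png

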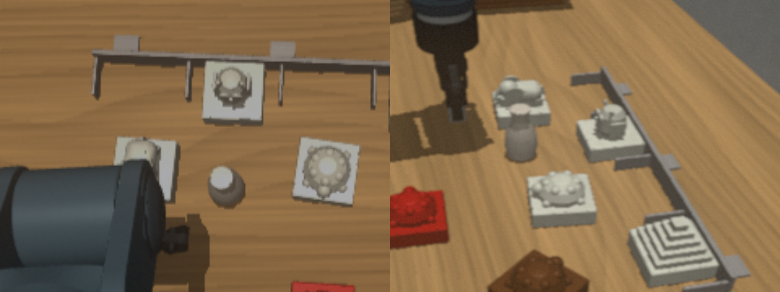

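```bash
python3 -m pendant '[0,0,0,-2,5,5,0.65, 0,0,0,-2,10,12,0.65, 0,0,0,-2,10,20,0.65, 0,0,0,-2,10,26,0.65, 0,0,0,-2,10,30,0.65, 0,0,0,-2,10,34,0.65, 0,0,0,-2,10,38,0.65, 0,0,0,-2,10,41,0.65, 0,0,0,-2,10,44,0.65, 0,0,0,-2,10,47,0.65]'
python3 - <<'E'
from h import *
go(-.081,.165,.030)
s=optics.snapshot("side"); cv2.imwrite("pics/p2.png",cv2.resize(s["image"][80:330,180:460],(784,600)))
W,m=blobs(s)
q=m&(W[...,0]>.5); P=W[q];r=to_rack(P);b=(r[:,1]>.09)&(r[:,0]>-.2)&(r[:,0]<-.05)&(P[:,2]<.03)
print(cv2.minAreaRect(r[b].astype(np.float32)*1000))
E
```

```text
clock: 3.95
eef_pos: [0.5367, 0.1299, 0.033]
eef_rot: [0.484, -0.484, 0.516, -0.515]
contact_force: [-2.6, -0.5, -1.1]
grip_width: 0.0301
t 3.95 rack tcp [-0.1675  0.1524] z 0.033 shift [-12.6   3.   86.5] turn [ 0.03 -0.03 -0.01] F [-2.6 -0.5 -1.1] grip 0.0301
((-131.06283569335938, 143.4984893798828), (92.19962310791016, 52.87277603149414), 0.3104478716850281)
```

View pics/p2.png

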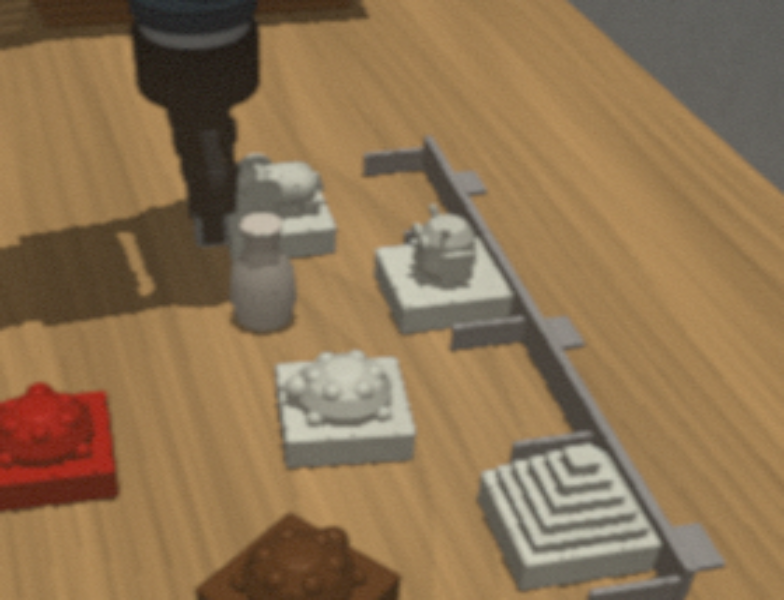

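```bash
python3 -m pendant '[0,0,0,-1,1,5,0.65, 0,0,0,-2,2,11,0.65, 0,0,0,-3,3,17,0.65, 0,0,0,-4,3,23,0.65, 0,0,0,-5,3,29,0.65, 0,0,0,-6,3,35,0.65, 0,0,0,-7,3,41,0.65, 0,0,0,-8,3,47,0.65, 0,0,0,-9,3,53,0.65, 0,0,0,-9.5,3,58,0.65]'
python3 - <<'E'
from h import *
go(-.081,.165,.030)
s=optics.snapshot("side"); cv2.imwrite("pics/p3.png",cv2.resize(s["image"][80:330,180:460],(784,600)))
W,m=blobs(s)
P=W[m];r=to_rack(P);b=(r[:,1]>.09)&(r[:,0]>-.12)&(r[:,0]<-.012)&(P[:,2]<.028)&(r[:,1]<.21)&(P[:,2]>.023)
print(cv2.minAreaRect(r[b].astype(np.float32)*1000))
E
```

```text
clock: 5.25
eef_pos: [0.5958, 0.1357, 0.0302]
eef_rot: [0.484, -0.484, 0.516, -0.516]
contact_force: [-1.4, -0.1, -0.3]
grip_width: 0.0298
t 5.25 rack tcp [-0.1089  0.1619] z 0.0302 shift [-3.1  0.2 27.9] turn [-0.   -0.03 -0.  ] F [-1.4 -0.1 -0.3] grip 0.0298
((-73.87962341308594, 135.06268310546875), (89.1338119506836, 93.15289306640625), 87.83113098144531)
```

View pics/p3.png

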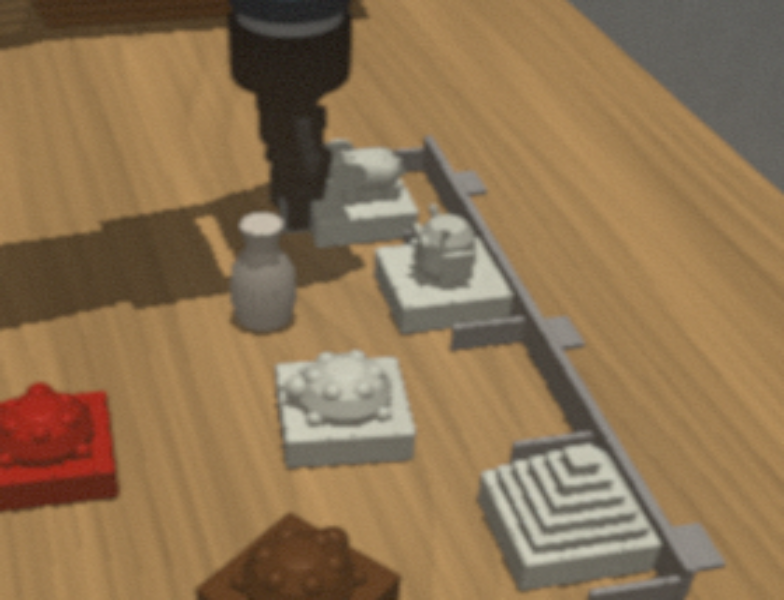

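```bash
python3 -m pendant '[0,0,0,-1,0,4,0.65, 0,0,0,-1.5,0,8,0.65, 0,0,0,-2,0,11,0.65, 0,0,0,-2.5,0,14,0.65, 0,0,0,-3,0,16,0.65, 0,0,0,-3,0,18,0.65, 0,0,0,-3,0,20,0.65, 0,0,0,-3,0,21,0.65, 0,0,0,-3,0,22,0.65, 0,0,0,-3,0,23,0.65]'
python3 - <<'E'
from h import *
go(-.081,.165,.030)
s=optics.snapshot("side"); np.savez("/tmp/s4.npz",**s);cv2.imwrite("pics/p4.png",cv2.resize(s["image"][110:240,270:430],(738,600),interpolation=cv2.INTER_CUBIC))
E
```

```text
clock: 6.55
eef_pos: [0.6186, 0.1372, 0.0304]
eef_rot: [0.484, -0.484, 0.516, -0.516]
contact_force: [-2.7, 0.3, 3.0]
grip_width: 0.0297
t 6.55 rack tcp [-0.0863  0.1649] z 0.0304 shift [-0.1  0.4  5.3] turn [ 0.   -0.03 -0.  ] F [-2.7  0.3  3. ] grip 0.0297
```

View pics/p4.png

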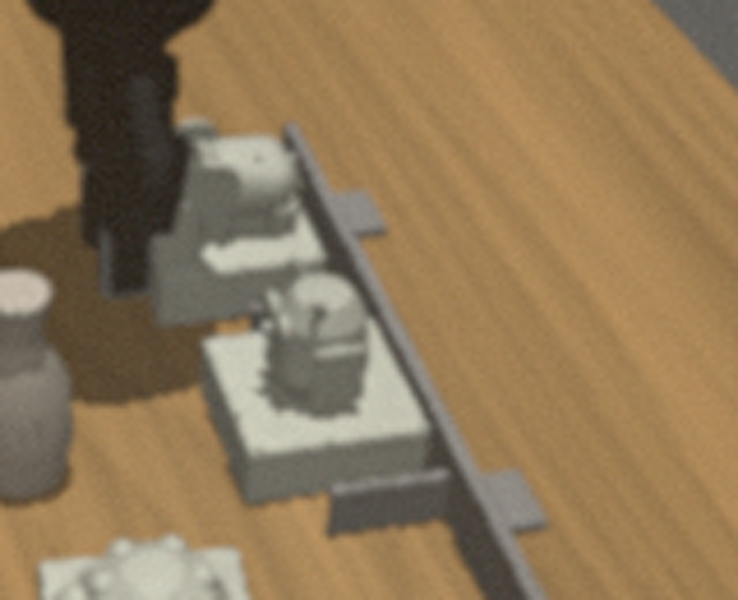

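```bash
python3 -m pendant '[0,0,0,0,0,1,0.65, 0,0,0,0,0,1.5,0.65, 0,0,0,0,0,2,0.65, 0,0,0,0,0,2.5,0.65, 0,0,0,0,0,3,0.65, 0,0,0,0,0,3.5,0.65, 0,0,0,0,0,4,0.65, 0,0,0,0,0,4.5,0.65, 0,0,0,0,0,5,0.65, 0,0,0,0,0,5,0.65]'
python3 - <<'E'
from h import *
go(-.081,.165,.030)
s=optics.snapshot("side"); np.savez("/tmp/s5.npz",**s)
W,m=blobs(s)
r=to_rack(W)*1000
for nm,lo,hi in(("el",130,200),("owl",20,90)):
    b=m&(W[...,2]>.0245)&(W[...,2]<.0275)&(r[...,1]>lo)&(r[...,1]<hi)&(r[...,0]<15)&(r[...,0]>-40)
    for y0 in range(lo,hi,10):
        bb=b&(r[...,1]>=y0)&(r[...,1]<y0+10)
        if bb.sum()>3: print(nm,y0,bb.sum(),np.percentile(r[...,0][bb],[50,95,100]).round(1))
E
```

```text
clock: 7.85
eef_pos: [0.6237, 0.1368, 0.0303]
eef_rot: [-0.484, 0.484, -0.516, 0.516]
contact_force: [-2.9, 0.8, 1.6]
grip_width: 0.0298
t 7.85 rack tcp [-0.0812  0.1648] z 0.0303 shift [-0.2  0.3  0.2] turn [-0.02 -0.03 -0.  ] F [-2.9  0.8  1.6] grip 0.0298
el 130 61 [-20.5   2.6   3.4]
el 140 62 [-19.    0.4   3.8]
el 150 28 [-20.6   2.8   3.5]
el 160 17 [-19.8   1.3   3.2]
owl 20 88 [-17.7   0.9   3.9]
owl 30 77 [-17.3   1.3   3.4]
owl 40 43 [-9.7  0.7  3.7]
owl 50 33 [-5.1  3.5  3.7]
owl 60 21 [-2.1  2.5  3.8]
owl 70 13 [-0.8  3.   3.2]
owl 80 8 [2.2 3.2 3.2]
```

```bash
python3 -m pendant '[0,0,0,0,0,0.5,0.65, 0,0,0,0,0,1,0.65, 0,0,0,0,0,1.3,0.65, 0,0,0,0,0,1.6,0.65, 0,0,0,0,0,1.9,0.65, 0,0,0,0,0,2.2,0.65, 0,0,0,0,0,2.5,0.65, 0,0,0,0,0,2.8,0.65, 0,0,0,0,0,3,0.65, 0,0,0,0,0,3,0.65]'
python3 - <<'E'
from h import *
go(-.081,.165,.030)
s=optics.snapshot("side"); np.savez("/tmp/s6.npz",**s);cv2.imwrite("pics/p6.png",cv2.resize(s["image"][110:240,270:430],(738,600),interpolation=cv2.INTER_CUBIC))
E
```

```text
clock: 9.15
eef_pos: [0.6258, 0.1367, 0.0303]
eef_rot: [0.483, -0.485, 0.516, -0.515]
contact_force: [-7.3, 0.1, 5.1]
grip_width: 0.03
t 9.15 rack tcp [-0.0791  0.1649] z 0.0303 shift [-0.1  0.3 -1.9] turn [ 0.13 -0.02  0.01] F [-7.3  0.1  5.1] grip 0.03
```

View pics/p6.png

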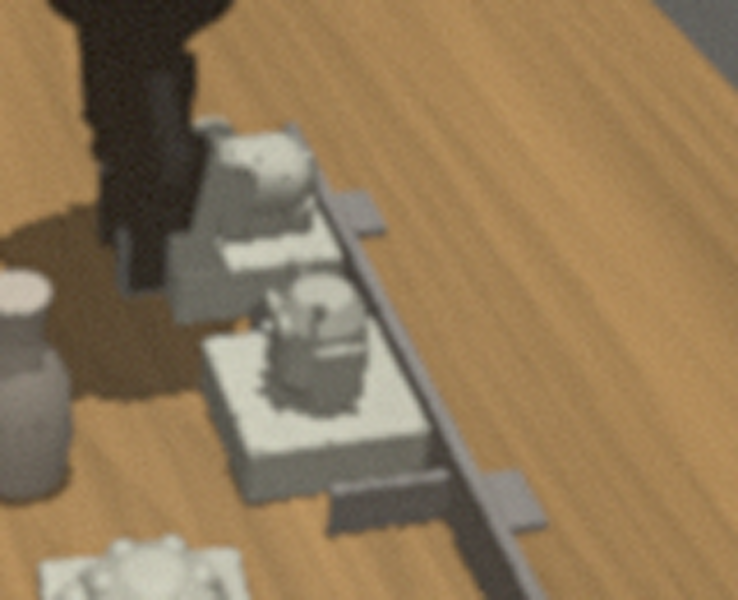

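Force has risen to 7 N, so the back is reaching the rail. One slight further press, then back off.

```bash
python3 -m pendant '[0,0,0,0,0,0.4,0.65, 0,0,0,0,0,0.8,0.65, 0,0,0,0,0,1.2,0.65, 0,0,0,0,0,1.2,0.65, 0,0,0,0,0,0,0.65, 0,0,0,0,0,-3,0.65, 0,0,0,0,0,-10,0.65, 0,0,0,0,0,-25,0.65, 0,0,0,0,-5,-50,0.65, 0,0,0,0,-40,-65,0.65]'
python3 -c "
from h import *
go(-.215,-.0566,.2)"
```

```text
clock: 10.45
eef_pos: [0.5585, 0.1407, 0.0681]
eef_rot: [0.482, -0.485, 0.517, -0.514]
contact_force: [0.1, 0.8, -0.1]
grip_width: 0.0299
t 10.45 rack tcp [-0.1465  0.1645] z 0.0681 shift [ 221.3 -131.4  -69.1] turn [ 0.32 -0.03  0.04] F [ 0.1  0.8 -0.1] grip 0.0299
```

```bash
python3 -m pendant '[0,0,0,0,-40,-10,0.65, 0,0,0,0,-90,-25,0.65, 0,0,0,10,-125,-50,0.65, 0,0,0,45,-131,-75,0.65, 0,0,0,85,-131,-80,0.65, 0,0,0,125,-131,-80,0.65, 0,0,0,165,-131,-80,0.65, 0,0,0,200,-131,-80,0.65, 0,0,0,220,-131,-80,0.65, 0,0,0,220,-131,-80,0.65]'
python3 - <<'E'
from h import *
go(-.215,-.0566,.03)
for n in("top","side"):
    s=optics.snapshot(n); np.savez(f"/tmp/{n}7.npz",**s); cv2.imwrite(f"pics/{n}7.png",s["image"])
    W,m=blobs(s)
    r=to_rack(W)*1000
    # plinth: exclude rail & fins: rack x<-3
    m&=(r[...,0]<-4)
    k,l,st,c=cv2.connectedComponentsWithStats(m.astype(np.uint8))
    for i in range(1,k):
        if st[i,4]<150: continue
        R_=cv2.minAreaRect(r[l==i].astype(np.float32))
        print(n,c[i].round(),np.round(R_[0],1),np.round(R_[1],1),round(R_[2],1))
a=cv2.imread("pics/top7.png")[120:290,150:420];b=cv2.imread("pics/side7.png")[110:240,270:430]
cv2.imwrite("pics/p7.png",np.hstack([cv2.resize(a,(476,300)),cv2.resize(b,(320,300))]))
E
```

```text
clock: 11.7
eef_pos: [0.4678, -0.0747, 0.2014]
eef_rot: [-0.483, 0.483, -0.516, 0.517]
contact_force: [0.5, -0.5, 0.2]
grip_width: 0.03
t 11.7 rack tcp [-0.2234 -0.0561] z 0.2014 shift [  0.4 171.4   8.2] turn [-0.06 -0.17  0.02] F [ 0.5 -0.5  0.2] grip 0.03
top [195. 164.] [-36.9 165.9] [65.9 70.5] 0.0
top [253. 167.] [-37.4  55.5] [66.4 70.1] 0.1
top [369. 172.] [ -37.4 -164.1] [69.5 66.2] 89.7
top [248. 224.] [-152.1   55.4] [33.  40.3] 26.5
side [329. 176.] [-36.1 109. ] [ 64.1 183.1] 0.0
side [274. 193.] [-147.8   52.3] [32.7 35.1] 43.4
side [302. 248.] [-122.9  -57.4] [72.  70.1] 83.8
side [381. 292.] [ -36.2 -154.1] [64.4 94.2] 0.0
side [404. 326.] [ -23.6 -220.1] [ 5.2 39.1] 88.8
side [286. 343.] [-179.1 -213.1] [46.6 93. ] 82.8
```

View pics/p7.png

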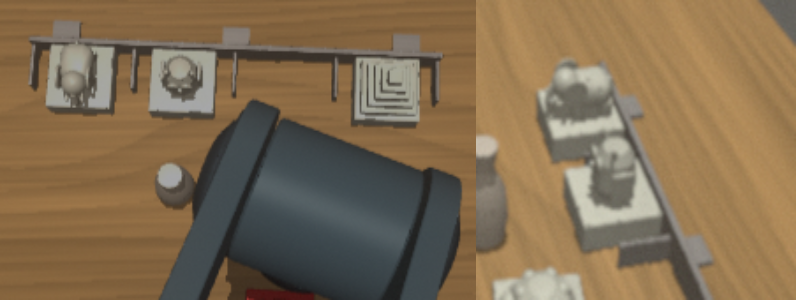

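Run:
```python
from h import *
s=dict(np.load("/tmp/top0.npz"));W=cloud(s);im=s["image"].astype(int)
q=(im[...,2]-im[...,1]>70)&(im[...,2]-im[...,0]>70)&(W[...,2]>.014)
q[:,:280]=0;q[:,340:]=0;q[:270]=0
r=to_rack(W)[q];print(q.sum(),r.min(0),r.max(0),W[q][:,2].max())
go(-.2,-.0566,.03)
```

```text
1200 [-0.32209511 -0.09108403] [-0.25287778 -0.01345897] 0.8328845572063078
t 11.8 rack tcp [-0.2235 -0.0548] z 0.2012 shift [  1.8 171.2  23.5] turn [-0.02 -0.04 -0.01] F [-0.1 -0.2 -0.1] grip 0.0298
```

```bash
python3 -m pendant '[0,0,0,1,25,10,0.65, 0,0,0,2,60,22,0.65, 0,0,0,2,95,22,0.65, 0,0,0,2,130,22,0.65, 0,0,0,2,155,22,0.65, 0,0,0,2,168,22,0.65, 0,0,0,2,171,25,0.65, 0,0,0,2,171,31,0.65, 0,0,0,2,171,37,0.65, 0,0,0,2,171,42,0.65]'
python3 - <<'E'
from h import *
go(-.081,-.055,.03)
s=optics.snapshot("side");cv2.imwrite("pics/p8.png",cv2.resize(s["image"][130:330,200:460],(780,600)))
E
```

```text
clock: 13.05
eef_pos: [0.5108, -0.0787, 0.0311]
eef_rot: [-0.484, 0.484, -0.515, 0.516]
contact_force: [0.3, 1.1, 0.2]
grip_width: 0.03
t 13.05 rack tcp [-0.1803 -0.0573] z 0.0311 shift [-2.4  1.3 99.3] turn [-0.1  -0.03  0.03] F [0.3 1.1 0.2] grip 0.03
```

View pics/p8.png

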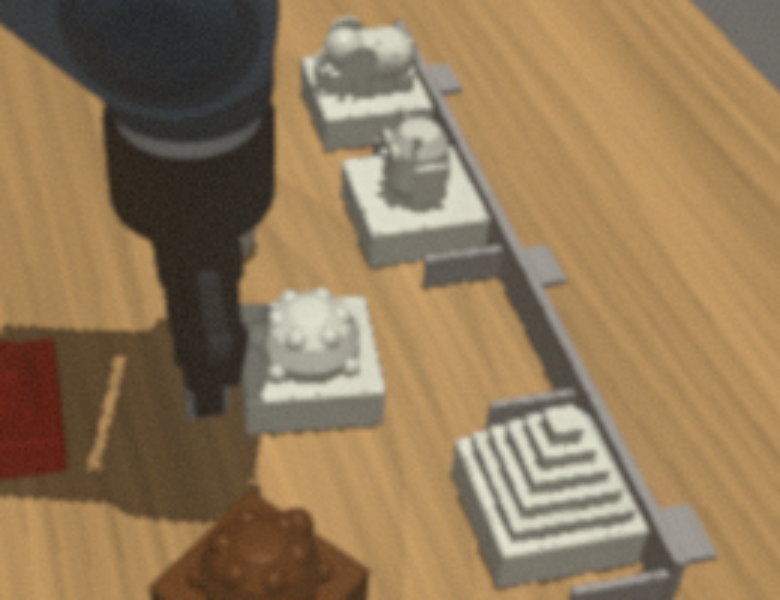

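```bash
python3 -m pendant '[0,0,0,0,1,4,0.65, 0,0,0,0,1,8,0.65, 0,0,0,0,1,12,0.65, 0,0,0,0,1,17,0.65, 0,0,0,-0.5,1,23,0.65, 0,0,0,-1,1,29,0.65, 0,0,0,-1.5,1,36,0.65, 0,0,0,-2,1,43,0.65, 0,0,0,-2,1,50,0.65, 0,0,0,-2,1,56,0.65]'
python3 - <<'E'
from h import *
go(-.081,-.055,.03)
s=optics.snapshot("side");cv2.imwrite("pics/p9.png",cv2.resize(s["image"][130:330,200:460],(780,600)))
E
```

```text
clock: 14.35
eef_pos: [0.5661, -0.0799, 0.0293]
eef_rot: [0.484, -0.484, 0.516, -0.516]
contact_force: [-0.4, 0.7, -0.2]
grip_width: 0.0303
t 14.35 rack tcp [-0.1249 -0.0551] z 0.0293 shift [-0.1 -0.8 43.9] turn [ 0.   -0.02 -0.  ] F [-0.4  0.7 -0.2] grip 0.0303
```

View pics/p9.png

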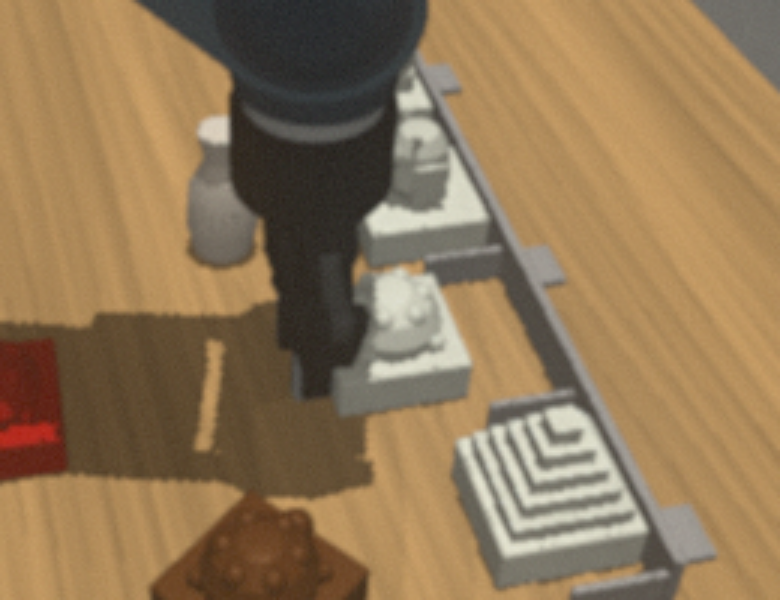

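```bash
python3 -m pendant '[0,0,0,0,0,4,0.65, 0,0,0,0,0,9,0.65, 0,0,0,0,0,14,0.65, 0,0,0,0,0,19,0.65, 0,0,0,0,0,24,0.65, 0,0,0,0,0,28,0.65, 0,0,0,0,0,32,0.65, 0,0,0,0,0,35,0.65, 0,0,0,0,0,37.5,0.65, 0,0,0,0,0,39,0.65]'
python3 -c "
from h import *
go(-.079,-.055,.03)"
python3 -m pendant '[0,0,0,0,0,0.8,0.65, 0,0,0,0,0,1.5,0.65, 0,0,0,0,0,2.1,0.65, 0,0,0,0,0,2.7,0.65, 0,0,0,0,0,3.2,0.65, 0,0,0,0,0,3.7,0.65, 0,0,0,0,0,4.2,0.65, 0,0,0,0,0,4.6,0.65, 0,0,0,0,0,5,0.65, 0,0,0,0,0,5,0.65]'
python3 -c "
from h import *
go(-.079,-.055,.03)"
```

```text
clock: 15.65
eef_pos: [0.6047, -0.0824, 0.0293]
eef_rot: [0.484, -0.484, 0.516, -0.516]
contact_force: [-3.0, 0.4, 2.6]
grip_width: 0.0299
t 15.65 rack tcp [-0.0863 -0.0552] z 0.0293 shift [-0.2 -0.7  7.3] turn [ 0.   -0.03  0.  ] F [-3.   0.4  2.6] grip 0.0299
clock: 16.9
eef_pos: [0.6097, -0.0827, 0.0293]
eef_rot: [-0.484, 0.484, -0.516, 0.516]
contact_force: [-1.8, 0.0, 1.5]
grip_width: 0.0301
t 16.9 rack tcp [-0.0813 -0.0552] z 0.0293 shift [-0.2 -0.7  2.3] turn [-0.01 -0.03  0.  ] F [-1.8  0.   1.5] grip 0.0301
```

```bash
python3 -m pendant '[0,0,0,0,0,0.5,0.65, 0,0,0,0,0,1,0.65, 0,0,0,0,0,1.4,0.65, 0,0,0,0,0,1.8,0.65, 0,0,0,0,0,2.1,0.65, 0,0,0,0,0,2.4,0.65, 0,0,0,0,0,2.7,0.65, 0,0,0,0,0,3,0.65, 0,0,0,0,0,3.2,0.65, 0,0,0,0,0,3.2,0.65]'
python3 -c "
from h import *
go(-.079,-.055,.03)"
```

```text
clock: 18.15
eef_pos: [0.6119, -0.0829, 0.0293]
eef_rot: [0.483, -0.485, 0.516, -0.515]
contact_force: [-6.3, 1.0, 5.7]
grip_width: 0.0298
t 18.15 rack tcp [-0.0791 -0.0552] z 0.0293 shift [-0.2 -0.7  0.1] turn [ 0.15 -0.02 -0.01] F [-6.3  1.   5.7] grip 0.0298
```

Same stop position and force as for the elephant. A slight press, then retreat straight back and up.

```bash
python3 -m pendant '[0,0,0,0,0,0.4,0.65, 0,0,0,0,0,0.8,0.65, 0,0,0,0,0,1.2,0.65, 0,0,0,0,0,1.2,0.65, 0,0,0,0,0,0,0.65, 0,0,0,0,0,-3,0.65, 0,0,0,0,0,-10,0.65, 0,0,0,0,0,-25,0.65, 0,0,0,0,-5,-50,0.65, 0,0,0,0,-40,-65,0.65]'
python3 -m pendant '[0,0,0,0,-40,-10,0.65, 0,0,0,0,-90,-25,0.65, 0,0,0,0,-130,-40,0.65, 0,0,0,30,-150,-60,0.65, 0,0,0,75,-150,-85,0.65, 0,0,0,120,-150,-110,0.65, 0,0,0,165,-150,-130,0.65, 0,0,0,205,-150,-145,0.65, 0,0,0,235,-150,-150,0.65, 0,0,0,250,-150,-150,0.65]'
python3 - <<'E'
from h import *
go(-.215,-.0566,.03)
for n in("top","side"):
    s=optics.snapshot(n); np.savez(f"/tmp/{n}9.npz",**s); cv2.imwrite(f"pics/{n}9.png",s["image"])
    W,m=blobs(s)
    r=to_rack(W)*1000
    m&=(r[...,0]<-4)
    k,l,st,c=cv2.connectedComponentsWithStats(m.astype(np.uint8))
    for i in range(1,k):
        if st[i,4]<150: continue
        R_=cv2.minAreaRect(r[l==i].astype(np.float32))
        print(n,c[i].round(),np.round(R_[0],1),np.round(R_[1],1),round(R_[2],1), "front",np.percentile(r[l==i][:,0],1).round(1))
a=cv2.imread("pics/top9.png")[120:290,150:420];b=cv2.imread("pics/side9.png")[110:340,210:450]
cv2.imwrite("pics/p10.png",np.hstack([cv2.resize(a,(476,300)),cv2.resize(b,(313,300))]))
E
```

```text
clock: 19.4
eef_pos: [0.5448, -0.0779, 0.0672]
eef_rot: [0.483, -0.485, 0.517, -0.514]
contact_force: [0.6, -1.3, -0.2]
grip_width: 0.0301
clock: 20.65
eef_pos: [0.3819, -0.32, 0.2194]
eef_rot: [-0.483, 0.483, -0.516, 0.516]
contact_force: [0.0, 0.1, 0.4]
grip_width: 0.0301
t 20.65 rack tcp [-0.2938 -0.3063] z 0.2194 shift [-250.   189.3   78. ] turn [-0.04 -0.14  0.03] F [0.  0.1 0.4] grip 0.0301
top [195. 164.] [-37.2 165.9] [66.3 70.6] 0.0 front -69.6
top [253. 167.] [-37.4  55.5] [66.6 70.1] 0.0 front -70.2
top [309. 170.] [-37.1 -50.4] [66. 70.] 0.1 front -69.4
top [369. 172.] [ -37.2 -164.1] [69.5 66. ] 89.9 front -69.8
top [248. 224.] [-152.    55.5] [32.1 40.5] 27.5 front -168.5
top [379. 246.] [-174.5 -186.4] [58.8 55.1] 47.9 front -207.4
side [329. 176.] [-36.1 108.4] [181.7  64.2] 90.0 front -67.4
side [273. 193.] [-147.    50.8] [34.6 32. ] 32.4 front -165.0
side [355. 236.] [-35.9 -42.6] [63.8 89.5] 0.0 front -67.3
side [381. 292.] [ -36.3 -154.7] [93.4 64.5] 89.9 front -68.0
side [404. 325.] [ -23.5 -220.1] [ 5.9 38.8] 89.6 front -42.4
```

View pics/p10.png

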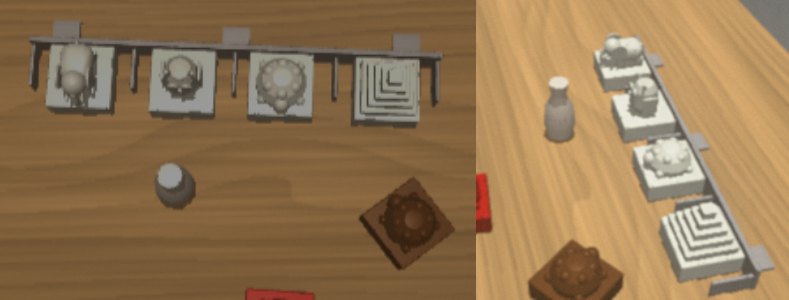

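```bash
python3 -c "
from cell import job
print(job.hand_in())"
```

```text
the job is handed in; nothing more can be done
None
```

The elephant now stands in the leftmost bay and the white tortoise in the second bay from the right, both pushed back along the counter until they met the rail. I used two part-open fingertips low on the front of each plinth. Nothing was gripped, lifted or tipped. I handed the job in at about 21 s, with the arm clear.

**Squareness and fit:** in the last top view both plinths are within 0.1° of square to the rail. Their fronts are at -69.6 mm (elephant) and -69.4 mm (tortoise), against about -70 mm for the owl and pyramid. The highest contact force I read was about 9 N, just before a slight last press on each figure.

**Sideways position:** the elephant is 1 mm off the middle of its bay. The tortoise ended about 4.6 mm left of its middle, with roughly 13 mm still clear to the nearer fin, so I left it.

**Bystanders:** the vase has not moved from its first measured position, and the owl and pyramid read the same before and after the tortoise push. The side view reads about 2 mm different from the top view for plinth fronts, for the owl and pyramid as well, so I take that as calibration error.

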